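# Touch the earth stud, then start the board test

### The job

Start the test of the circuit board: with the fingertips, first touch the bare brass earth stud lightly from above so that it gives a little, and stay on it for a good second to discharge yourself; then lift off, press the green button of the test station fully in from above, gently, let it spring out again and draw the hand back at least 10 cm. Do not touch the red and black terminals, the yellow and red buttons or the board, and leave everything else lying where it is; nothing is to be gripped or picked up.

Things in the scene. Friction and masses are not known exactly. Their poses are not given: they have to be found in the camera images.
- station: fixed grey board test station, 170 mm deep (its x) by 230 mm wide (its y), top 30 mm above the table; carries the blue circuit board at its back and three push buttons in a row along its front, 72 mm apart, in any order. Origin on the table under the middle button; its x points from the buttons towards the board
- control_board: blue circuit board under test, 62x86x13 mm, fixed on stand-offs at the back of the station; centre 80 mm behind the row of buttons (station x), highest part about 50 mm above the table
- start_button_top (a point): centre of the top of the green start button's cap, 53 mm above the table when not pressed; moves down with the cap
- start_button (a joint): travel of the green start button in m: 0 out, 0.007 fully in; a spring returns it; starts to move at about 1.5 N, fully in at 5 N
- start_button_base: green (start) push button: cap 30 mm across, standing 11 mm above its black round housing (46 mm across, 12 mm high) on the front of the station; origin at the underside of the housing, on the button's axis, 30 mm above the table, cap top 53 mm above the table
- pause_button_base: yellow (leave alone) push button: cap 30 mm across, standing 11 mm above its black round housing (46 mm across, 12 mm high) on the front of the station; origin at the underside of the housing, on the button's axis, 30 mm above the table, cap top 53 mm above the table
- stop_button_base: red (leave alone) push button: cap 30 mm across, standing 11 mm above its black round housing (46 mm across, 12 mm high) on the front of the station; origin at the underside of the housing, on the button's axis, 30 mm above the table, cap top 53 mm above the table
- earth_block: fixed white earthing block, 80 mm (x) by 150 mm (y), 24 mm high, with the brass stud in its middle inside a blue ring (40 mm across, 4 mm high), and a red and a black terminal 53 mm to either side along its y. Origin on the table under the stud
- earth_stud_top (a point): centre of the domed top of the bare brass earth stud (26 mm across, standing 20 mm above the block, 44 mm above the table); moves down with the stud
- earth_stud (a joint): how far the sprung brass stud is pushed down, in m: 0 free, 0.010 at its stop; pushed down with 0.5 N at the start of its travel, 5 N at the stop; springs back
- red_terminal: red insulated terminal on the earthing block, 16 mm across; its top is 36 mm above the table, 8 mm below the stud's; origin on the block's top
- black_terminal: black insulated terminal on the earthing block, 16 mm across; its top is 36 mm above the table, 8 mm below the stud's; origin on the block's top
- solder_reel: blue reel of solder wire standing on its flange, 55 mm across, 40 mm high; a bystander; origin under its centre, on the table
- battery_9v: nine-volt battery standing upright, 18x26x48 mm; a bystander; origin under its centre, on the table
- tape_roll: roll of black tape lying flat, 68 mm across, 19 mm high; a bystander; origin under its centre, on the table
- screwdriver: blue-handled screwdriver lying down, 153 mm long; a bystander; origin under its centre, on the table
- screw_tub: clear screw tub with a red lid, 58 mm across, 53 mm high; a bystander; origin under its centre, on the table
- side_cutter: red-handled side cutter lying down, 134x49x13 mm; a bystander; origin under its centre, on the table
- hex_key: grey hex key lying down, 80x26x6 mm; a bystander; origin under its centre, on the table

How it is judged:
By the outcome, as a careful person would: the job done as asked, in the order asked, and still so for the second after the job is handed in, with the robot touching nothing.
It also fails if it takes over 48 s, if anything falls off the work surface, if the arm or the gripper's body presses on something with over 40 N, if the wrist force passes 120 N, or if a joint passes its speed limit or range.

### The arm

A 6-joint arm with a two-finger parallel gripper is mounted at the origin on a cart in front of the work surface, level with it; the furniture and walls round the work are solid. World frame = base frame: x ahead of the robot, y to its left, z up, the work surface at z = 0. Lengths are in m, angles in rad, forces in N, time in s.
With the tool pointing down it reaches from about 0.375 to 0.75 m from the base axis. Payload 9 kg.
Tool frame: the origin (TCP) lies on the front face of the gripper's body, between the roots of the fingers; the fingertips stand 73 mm ahead of it and the grasp point (between the pads) lies 54 mm ahead of it; z points along the fingers, y is the direction in which the jaws open and shut (so a half turn about z gives the same grasp; the last joint's range is limited). The gripper opens to 85 mm and grips with 20 to 120 N. Pads are 22 mm wide; open, the fingers measure 114 mm over their backs; the gripper's body (76 mm by 85 mm) begins 54 mm behind the grasp point. The pads swing forward as they close: fully open they stand 13 mm farther back than shut.
Start: joints at [-1.371, 0.104, 0.097, 1.564, 0, 1.353], TCP at [0.243, -0.548, 0.304] pointing down, gripper open.
Joint ranges: [-2.99, 2.99], [-0.84, 1.86], [-1.1, 1.16], [-1.84, 2.11], [-1.51, 1.56], [-3.14, 3.14]. Speed limits (rad/s): [2.22, 2.22, 2.57, 3.14, 3.14, 3.14].

### API

Orientations are given as a rotation vector (axis times angle).
In Python, from rig import manip gives the robot as it stands.
- The arm moves only by the shell command python3 -m handwheel 'ROWS'. ROWS is JSON, a list of rows, each a list of 3 entries, a list of its own where there are three numbers: the shift along the tool's x, y, z in m, then the turn, a rotation vector about the tool's x, y, z in degrees, then the closure, from 0 (fully open) to 1 (shut). In form: [[[tx, ty, tz], [rx, ry, rz], hand], ...]. A call has 1 to 12 rows; each row is the pose to reach, as a shift and turn from the pose commanded when the call began, along the tool's axes at that moment; what a row does not reach only later rows make up. A row lasts 1/8 s, in which the tool goes at most 62.5 mm and 10.7 degrees, less where a joint would pass 70% of its speed; a pose out of reach is approached as far as the arm can. A call with a gripper value outside its range is refused whole. The fingers move at their own pace and stop on an object; the grip force is fixed at half the most. Time passes only in rows, so rows that repeat a pose let the fingers close. It gives the time, the measured TCP pose, the force and the opening at its end, in the units of the state.
- manip.get_obs(): the state, without advancing time (a new reading comes with each control period).
- manip.camera(name): name is "scene" or "top"; returns a dict with "frame" (480x640x3 uint8, red, green, blue), "mtx" (3x3 intrinsics, pixels), "extrinsics" (4x4, takes a point from world to camera coordinates). Camera axes: x right, y up, looking along -z (the intrinsics and any distortion apply to the point x, -y, -z); pixel columns grow to the right and rows downward; lengths in m; the calibration is good to about 2 mm. A picture is of the moment at which its call begins. There is no depth.
- manip.close_job(): hands the job in, once; it reports no verdict.
The state is a dict: "t": time; "qpos": joint angles; "joint_velocities": joint speeds; "joint_efforts": joint torques, N m; "tool_pos": TCP position; "tool_rot": TCP orientation; "ft_force": force on the tool from outside, world axes, zero at the start; "wrist_torque": the same for the moment, N m; "opening": finger opening in m.
Only numpy, scipy, OpenCV 4.12 (cv2) and the standard library are available. Lean on these libraries where they do the work, as an engineer would, in place of code of your own. Each camera call takes 0.05 s, during which the arm holds its last target. There are 200 camera calls.

## Working session

There is one attempt and no reset: what is moved stays moved. The work goes in short steps, Python scripts to look and compute and a shell command to move; the robot and the scene stay as the last step left them, time stands still between calls to the robot, and variables do not carry over. Pictures are saved under pics/ and viewed, about 8 in all and at most 12, crops included, and the job is handed in when it is done.

```bash
mkdir -p pics; python3 - <<'E'
from rig import manip
import cv2,numpy as np
for n in("top","scene"):
    c=manip.camera(n);cv2.imwrite(f"pics/{n}0.png",c["frame"][:,:,::-1]);print(n,c["mtx"],c["extrinsics"].round(4),[k for k in c])
o=manip.get_obs()
print({k:np.round(v,4) for k,v in o.items()})
E
```

```text
top [[471.63203542   0.         316.18829483]
 [  0.         471.63203542 239.07196676]
 [  0.           0.           1.        ]] [[ 0.007  -0.9998  0.0185  0.3102]
 [ 0.9803  0.0106  0.1973 -0.5455]
 [-0.1975  0.0167  0.9802 -1.1063]
 [ 0.      0.      0.      1.    ]] ['frame', 'mtx', 'extrinsics']
scene [[598.35907416   0.         319.88275515]
 [  0.         598.35907416 243.00323199]
 [  0.           0.           1.        ]] [[-0.8073 -0.5901  0.0042  0.598 ]
 [ 0.3492 -0.472   0.8095 -0.0979]
 [-0.4757  0.655   0.5871 -1.7504]
 [ 0.      0.      0.      1.    ]] ['frame', 'mtx', 'extrinsics']
{'t': np.float64(0.1), 'qpos': array([-1.3707,  0.1047,  0.0966,  1.5639,  0.    ,  1.3531]), 'joint_velocities': array([-0.0009, -0.0005,  0.002 ,  0.0004, -0.0009,  0.0023]), 'joint_efforts': array([ 6.80000e-03, -5.58208e+01,  5.04719e+01,  1.32000e-02,
       -3.00000e-04, -0.00000e+00]), 'tool_pos': array([ 0.2434, -0.5482,  0.3032]), 'tool_rot': array([-3.0721e+00, -6.5130e-01, -1.0000e-04]), 'ft_force': array([ 0.2665, -1.0066,  0.6999]), 'wrist_torque': array([-0.0479, -0.0534,  0.0255]), 'opening': np.float64(0.0858)}
```

View pics/top0.png

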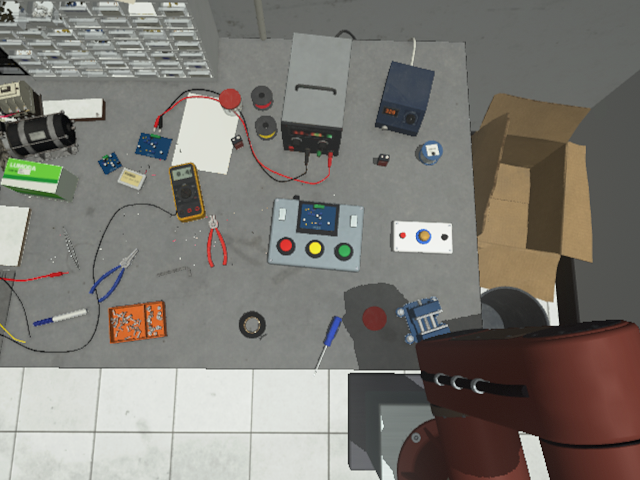

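View pics/scene0.png

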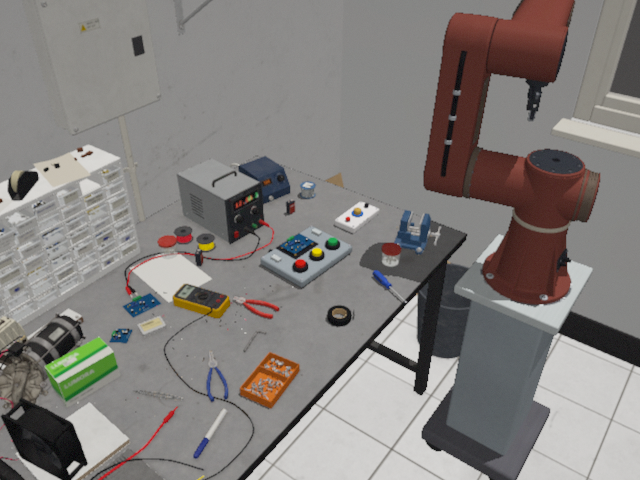

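The top view shows the station with red (286,245), yellow (316,248) and green (344,251) buttons. The earth block is at (423,236), with its red terminal on the left and black on the right. A vise (425,318) and the tub (374,318) stand between the arm and the block.

```bash
cat > h.py <<'E'
import numpy as np,cv2
from scipy.spatial.transform import Rotation as R
from rig import manip
def ray(c,u,v,z):
    E=c["extrinsics"];d=np.linalg.inv(c["mtx"])@[u,v,1];d=E[:3,:3].T@(d*[1,-1,-1]);o=-E[:3,:3].T@E[:3,3]
    return o+d*(z-o[2])/d[2]
def proj(c,p):
    q=c["extrinsics"]@np.r_[p,1];q=c["mtx"]@(q[:3]*[1,-1,-1]);return q[:2]/q[2]
def blobs(c,lo,hi,roi,amin=15):
    x0,y0,x1,y1=roi;h=cv2.cvtColor(c["frame"],cv2.COLOR_RGB2HSV)[y0:y1,x0:x1]
    n,_,s,ce=cv2.connectedComponentsWithStats(cv2.inRange(h,lo,hi))
    return [(int(s[i,4]),ce[i]+[x0,y0]) for i in range(1,n) if s[i,4]>=amin]
def toolshift(p):  # world shift/target TCP -> tool axes
    o=manip.get_obs();return R.from_rotvec(o["tool_rot"]).as_matrix().T@(np.array(p)-o["tool_pos"])
E
python3 - <<'E'
from h import *
roi={"top":(260,200,470,270),"scene":(255,190,400,290)}
rng={"green":((50,120,50),(75,255,255),.053),"yellow":((25,150,100),(33,255,255),.053),"red":((0,170,90),(5,255,255),.053),"brass":((12,120,90),(22,255,255),.044),"blue":((102,120,80),(118,255,255),.028)}
for n in roi:
    c=manip.camera(n)
    for k,(a,b,z) in rng.items():
        for s,p in blobs(c,a,b,roi[n],6): print(n,k,s,p.round(1),ray(c,*p,z).round(4))
    a=c["frame"]
    x0,y0,x1,y1=(375,205,475,275) if n=="top" else (310,190,410,260)
    cv2.imwrite(f"pics/{n}c.png",cv2.resize(a[y0:y1,x0:x1,::-1],None,fx=8,fy=8,interpolation=cv2.INTER_CUBIC))
E
```

```text
top green 34 [318.4 205.9] [0.6267 0.3102 0.053 ]
top green 118 [344.1 250.4] [0.515  0.2468 0.053 ]
top yellow 121 [314.5 247.5] [0.5213 0.3189 0.053 ]
top red 19 [402.4 234.8] [0.5555 0.1027 0.053 ]
top red 112 [285.4 244.8] [0.5273 0.39   0.053 ]
top brass 66 [423.7 235.5] [0.5562 0.0477 0.044 ]
top blue 665 [318.2 217.5] [0.6032 0.3098 0.028 ]
top blue 78 [421.8 236.9] [0.5559 0.0487 0.028 ]
scene green 11 [255.5 194. ] [0.8766 0.1819 0.053 ]
scene green 15 [290.6 237.9] [0.6231 0.3114 0.053 ]
scene green 69 [332.4 241.5] [0.5103 0.2516 0.053 ]
scene yellow 72 [316.4 252.1] [0.5176 0.3227 0.053 ]
scene red 16 [291.9 209.4] [0.7186 0.1844 0.053 ]
scene red 10 [347.7 218.6] [0.5431 0.1211 0.053 ]
scene red 18 [261.8 221.9] [0.7498 0.2974 0.053 ]
scene red 136 [391.3 248.6] [0.3497 0.1774 0.053 ]
scene red 72 [299.9 263.4] [0.5236 0.3942 0.053 ]
scene brass 34 [357.  210.7] [0.552  0.0532 0.044 ]
scene blue 27 [356.9 214. ] [0.5546 0.0489 0.028 ]
scene blue 260 [296.7 243.5] [0.612  0.2965 0.028 ]
scene blue 129 [381.3 278.5] [0.3153 0.2869 0.028 ]
```

View pics/topc.png

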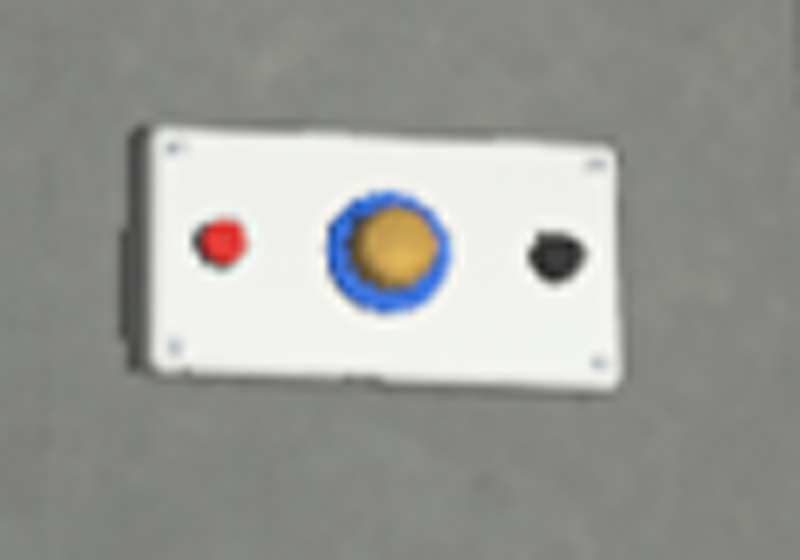

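Blob rays from the two views agree to a few mm: stud ≈ (0.555, 0.049), green ≈ (0.513, 0.249). The red–yellow spacing is 71 mm, as it should be. Next I check obstacle heights along the way and work out the first move, with the tool turned to 90° yaw so joint 6 stays in range.

```bash
python3 - <<'E'
from h import *
t=manip.camera("top");s=manip.camera("scene")
print("vise",ray(t,425,318,.05),"box corners z0",[ray(t,*p,0).round(3) for p in((475,100),(590,160),(480,290),(555,300))])
print("scene brown (335,176) at z:",[(z,ray(s,335,176,z).round(3)) for z in(-.1,0,.1,.2)])
print("shift",toolshift([.555,.049,.25]).round(4), R.from_rotvec(manip.get_obs()["tool_rot"]).as_matrix().round(3))
E
```

```text
vise [0.35355206 0.05375963 0.05      ] box corners z0 [array([ 0.947, -0.119,  0.   ]), array([ 0.778, -0.42 ,  0.   ]), array([ 0.426, -0.101,  0.   ]), array([ 0.403, -0.29 ,  0.   ])]
scene brown (335,176) at z: [(-0.1, array([ 0.884, -0.301, -0.1  ])), (0, array([ 0.784, -0.155,  0.   ])), (0.1, array([ 0.685, -0.01 ,  0.1  ])), (0.2, array([0.585, 0.136, 0.2  ]))]
shift [ 0.5271 -0.4195  0.0538] [[ 0.914  0.406 -0.   ]
 [ 0.406 -0.914  0.   ]
 [ 0.    -0.    -1.   ]]
```

The box does not rise above the bench, so the route over it is clear.

```bash
python3 -m handwheel '[[[0.527,-0.42,0.02],[0,0,-66],1],[[0.527,-0.42,0.02],[0,0,-66],1],[[0.527,-0.42,0.02],[0,0,-66],1],[[0.527,-0.42,0.02],[0,0,-66],1],[[0.527,-0.42,0.02],[0,0,-66],1],[[0.527,-0.42,0.02],[0,0,-66],1],[[0.527,-0.42,0.02],[0,0,-66],1],[[0.527,-0.42,0.02],[0,0,-66],1],[[0.527,-0.42,0.05],[0,0,-66],1],[[0.527,-0.42,0.05],[0,0,-66],1],[[0.527,-0.42,0.05],[0,0,-66],1],[[0.527,-0.42,0.05],[0,0,-66],1]]'
python3 - <<'E'
from h import *
o=manip.get_obs();print(o["t"],o["tool_pos"],o["tool_rot"],o["qpos"].round(3),toolshift([.555,.049,.15]).round(4))
E
```

```text
t: 1.8
tool_pos: [0.5549, 0.0523, 0.2524]
tool_rot: [-2.216, -2.224, 0.001]
ft_force: [-0.0, -1.2, -0.6]
opening: -0.0001
1.8 [0.55489012 0.0523239  0.25242303] [-2.21642072e+00 -2.22380363e+00  1.44647222e-03] [-0.141 -0.028 -0.131  1.47   0.     1.427] [-0.0034  0.0003  0.1024]
```

```bash
python3 -m handwheel '[[[0,0,0.05],[0,0,0],1],[[0,0,0.1],[0,0,0],1],[[0,0,0.115],[0,0,0],1],[[0,0,0.115],[0,0,0],1],[[0,0,0.115],[0,0,0],1]]'
python3 - <<'E'
from h import *
o=manip.get_obs();print(o["tool_pos"],o["tool_rot"])
ims=[]
for n,r in(("top",(375,190,475,270)),("scene",(310,160,410,240))):
    c=manip.camera(n);x0,y0,x1,y1=r
    a=cv2.resize(c["frame"][y0:y1,x0:x1,::-1],None,fx=4,fy=4,interpolation=cv2.INTER_CUBIC)
    tip=o["tool_pos"]-[0,0,.073]
    for p,col in((tip,(0,0,255)),((.555,.049,.044),(0,255,0))):
        u=(proj(c,p)-[x0,y0]+.5)*4;cv2.circle(a,tuple(int(i) for i in u),3,col,-1)
    ims.append(a)
cv2.imwrite("pics/near.png",np.hstack(ims))
E
```

```text
t: 2.42
tool_pos: [0.556, 0.0489, 0.1414]
tool_rot: [2.221, 2.218, 0.003]
ft_force: [-0.4, -0.1, 0.2]
opening: -0.0001
[0.55597755 0.04886749 0.14137073] [2.22099332 2.21802091 0.00302622]
```

View pics/near.png

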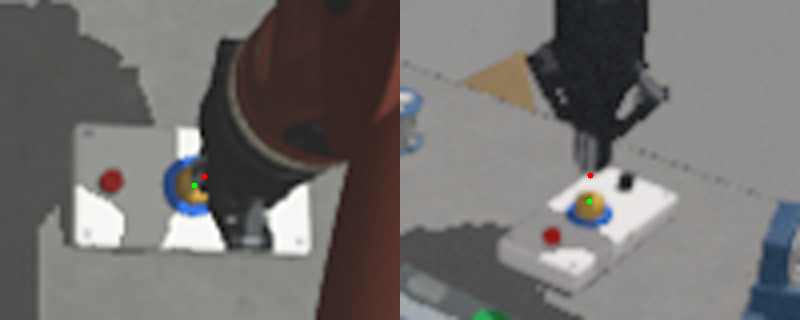

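Both views show the closed fingertips right over the stud, about 20–25 mm above it. I descend slowly and read the force.

```bash
python3 -m handwheel '[[[0,0,0.006],[0,0,0],1],[[0,0,0.012],[0,0,0],1],[[0,0,0.016],[0,0,0],1],[[0,0,0.019],[0,0,0],1],[[0,0,0.021],[0,0,0],1],[[0,0,0.021],[0,0,0],1],[[0,0,0.021],[0,0,0],1]]'
```

```text
t: 3.4
tool_pos: [0.5548, 0.0493, 0.118]
tool_rot: [2.222, 2.22, 0.0]
ft_force: [0.7, -0.2, -0.2]
opening: -0.0001
```

```bash
python3 -m handwheel '[[[0,0,0.002],[0,0,0],1],[[0,0,0.004],[0,0,0],1],[[0,0,0.005],[0,0,0],1],[[0,0,0.005],[0,0,0],1]]'; python3 - <<'E'
from h import *
f=[]
for i in range(4):
    c=manip.camera("scene");o=manip.get_obs();f.append(np.r_[o["ft_force"],o["tool_pos"][2]])
print(np.mean(f,0).round(4))
x0,y0,x1,y1=(325,180,395,230);cv2.imwrite("pics/stud.png",cv2.resize(c["frame"][y0:y1,x0:x1,::-1],None,fx=10,fy=10,interpolation=cv2.INTER_CUBIC))
E
```

```text
t: 3.9
tool_pos: [0.5549, 0.0492, 0.113]
tool_rot: [2.222, 2.22, 0.0]
ft_force: [1.9, -0.3, 1.4]
opening: -0.0
[ 1.0102 -0.3141  1.7736  0.1131]
```

View pics/stud.png

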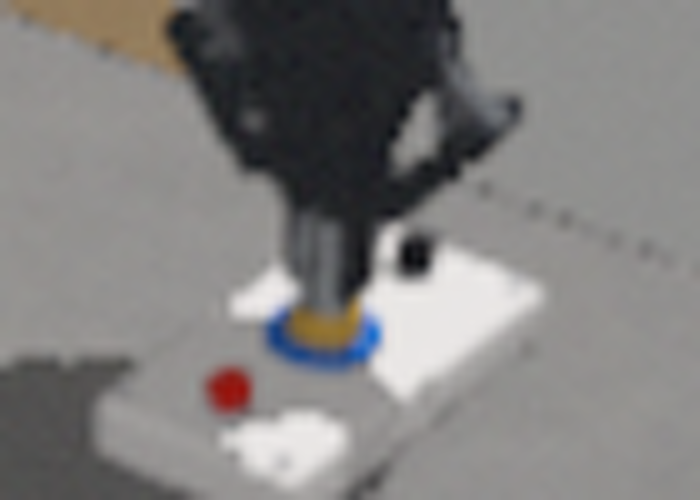

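The fingertips sit on the stud, just inside the blue ring and clear of both terminals. The force rise of about 2 N fits about 4 mm of travel. I hold for 1.5 s.

```bash
python3 -m handwheel '[[[0,0,0],[0,0,0],1],[[0,0,0],[0,0,0],1],[[0,0,0],[0,0,0],1],[[0,0,0],[0,0,0],1],[[0,0,0],[0,0,0],1],[[0,0,0],[0,0,0],1],[[0,0,0],[0,0,0],1],[[0,0,0],[0,0,0],1],[[0,0,0],[0,0,0],1],[[0,0,0],[0,0,0],1],[[0,0,0],[0,0,0],1],[[0,0,0],[0,0,0],1]]'; python3 - <<'E'
from h import *
f=[]
for i in range(5):
    manip.camera("scene");o=manip.get_obs();f.append(np.r_[o["ft_force"],o["tool_pos"][2]])
print(np.mean(f,0).round(4),o["t"]); print("to above green",toolshift([.513,.249,.200]).round(4))
E
```

```text
t: 5.6
tool_pos: [0.5547, 0.0493, 0.1129]
tool_rot: [2.223, 2.22, -0.0]
ft_force: [1.9, -0.7, 1.7]
opening: 0.0002
[ 1.1477 -0.2231  2.0138  0.1129] 5.85
to above green [ 0.1997 -0.0419 -0.0871]
```

Two seconds on the stud at a steady ~2 N. Now I lift straight up and go across to above the green button.

```bash
python3 -m handwheel '[[[0,0,-0.03],[0,0,0],1],[[0,0,-0.087],[0,0,0],1],[[0.05,-0.01,-0.087],[0,0,0],1],[[0.1,-0.02,-0.087],[0,0,0],1],[[0.15,-0.03,-0.087],[0,0,0],1],[[0.2,-0.042,-0.087],[0,0,0],1],[[0.2,-0.042,-0.087],[0,0,0],1],[[0.2,-0.042,-0.06],[0,0,0],1],[[0.2,-0.042,-0.037],[0,0,0],1],[[0.2,-0.042,-0.037],[0,0,0],1],[[0.2,-0.042,-0.037],[0,0,0],1]]'
python3 - <<'E'
from h import *
f=[]
ims=[]
for n,r in(("top",(295,200,395,280)),("scene",(280,180,380,260))):
    c=manip.camera(n);o=manip.get_obs();f.append(o["ft_force"]);x0,y0,x1,y1=r
    a=cv2.resize(c["frame"][y0:y1,x0:x1,::-1],None,fx=4,fy=4,interpolation=cv2.INTER_CUBIC)
    tip=o["tool_pos"]-[0,0,.073]
    for p,col in((tip,(0,0,255)),((.513,.249,.053),(255,0,255))):
        u=(proj(c,p)-[x0,y0]+.5)*4;cv2.circle(a,tuple(int(i) for i in u),3,col,-1)
    ims.append(a)
cv2.imwrite("pics/green.png",np.hstack(ims));print(o["tool_pos"],np.mean(f,0),o["qpos"].round(3))
E
```

```text
t: 7.22
tool_pos: [0.5132, 0.2489, 0.1506]
tool_rot: [2.223, 2.219, 0.0]
ft_force: [-0.2, 0.7, 1.2]
opening: 0.0004
[0.5136345  0.24915566 0.15114159] [-0.0923332   0.11391402  0.04105375] [ 0.223  0.043 -0.244  1.282 -0.     1.795]
```

View pics/green.png

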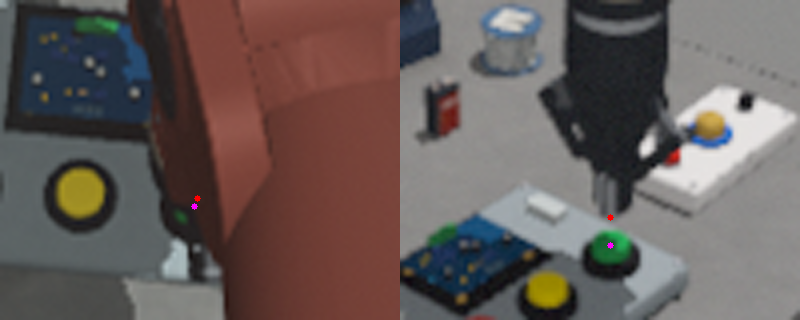

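The fingertips hover centred over the green cap, and the stud has sprung back up. I press slowly, first to just before the end of travel.

```bash
python3 -m handwheel '[[[0,0,0.008],[0,0,0],1],[[0,0,0.016],[0,0,0],1],[[0,0,0.021],[0,0,0],1],[[0,0,0.024],[0,0,0],1],[[0,0,0.026],[0,0,0],1],[[0,0,0.028],[0,0,0],1],[[0,0,0.030],[0,0,0],1],[[0,0,0.030],[0,0,0],1]]'; python3 - <<'E'
from h import *
f=[]
for i in range(4):
    c=manip.camera("scene");o=manip.get_obs();f.append(np.r_[o["ft_force"],o["tool_pos"][2]])
print(np.mean(f,0).round(4),o["t"])
E
```

```text
t: 8.32
tool_pos: [0.5129, 0.2494, 0.12]
tool_rot: [2.223, 2.22, 0.0]
ft_force: [-2.7, -1.6, 4.8]
opening: -0.0001
[-2.8393 -0.5479  4.3917  0.12  ] 8.525
```

The 4.4 N reading fits 6 mm of travel. The last millimetre and a little more comes next.

```bash
python3 -m handwheel '[[[0,0,0.001],[0,0,0],1],[[0,0,0.0015],[0,0,0],1],[[0,0,0.0015],[0,0,0],1]]'; python3 - <<'E'
from h import *
f=[]
for i in range(4):
    c=manip.camera("scene");o=manip.get_obs();f.append(np.r_[o["ft_force"],o["tool_pos"][2]])
print(np.mean(f,0).round(4),o["t"])
x0,y0,x1,y1=(300,200,370,250);cv2.imwrite("pics/press.png",cv2.resize(c["frame"][y0:y1,x0:x1,::-1],None,fx=10,fy=10,interpolation=cv2.INTER_CUBIC))
E
```

```text
t: 8.9
tool_pos: [0.513, 0.2494, 0.1187]
tool_rot: [2.222, 2.22, 0.0]
ft_force: [-3.3, -0.8, 7.4]
opening: 0.0003
[-3.4238 -0.2064  6.5744  0.1187] 9.1
```

View pics/press.png

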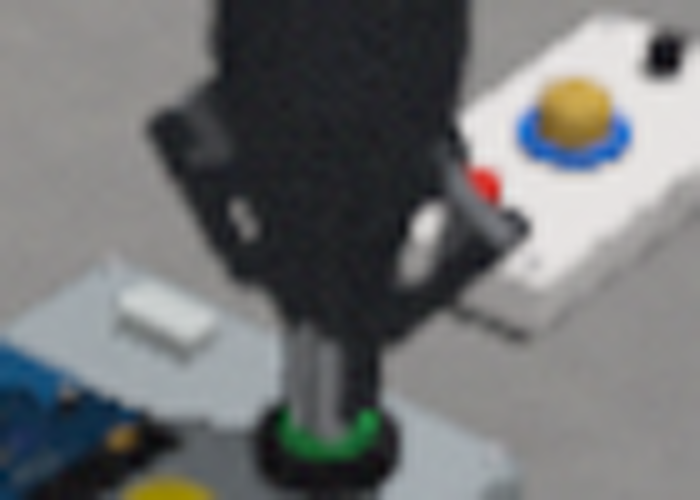

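At 6.6 N the cap is past the 5 N end of travel, and the cap looks flush with its housing. One more 0.3 mm as a margin, then straight up.

```bash
python3 -m handwheel '[[[0,0,0.0003],[0,0,0],1],[[0,0,0.0003],[0,0,0],1]]'; python3 -m handwheel '[[[0,0,-0.003],[0,0,0],1],[[0,0,-0.008],[0,0,0],1],[[0,0,-0.02],[0,0,0],1],[[0,0,-0.06],[0,0,0],1],[[0,0,-0.11],[0,0,0],1],[[0,0,-0.16],[0,0,0],1],[[0,0,-0.18],[0,0,0],1],[[0,0,-0.18],[0,0,0],1],[[0,0,-0.18],[0,0,0],1]]'
python3 - <<'E'
from h import *
c=manip.camera("scene");o=manip.get_obs();print(o["t"],o["tool_pos"],o["ft_force"],np.abs(o["joint_velocities"]).max())
x0,y0,x1,y1=(180,160,420,340);cv2.imwrite("pics/end.png",cv2.resize(c["frame"][y0:y1,x0:x1,::-1],None,fx=3.3,fy=3.3,interpolation=cv2.INTER_CUBIC))
g=blobs(c,(50,120,50),(75,255,255),(320,230,345,255),6);print(g)
E
```

```text
t: 9.35
tool_pos: [0.513, 0.2494, 0.1186]
tool_rot: [2.222, 2.22, 0.0]
ft_force: [-4.6, -0.7, 8.8]
opening: -0.0001
t: 10.48
tool_pos: [0.5127, 0.2492, 0.2968]
tool_rot: [-2.222, -2.22, 0.002]
ft_force: [-0.4, 0.3, -0.8]
opening: 0.0004
10.525 [0.51245524 0.24921172 0.29646401] [-0.082698   -0.23945474 -0.89339012] 0.003538889874784631
[(69, array([332.43478261, 241.53623188]))]
```

View pics/end.png

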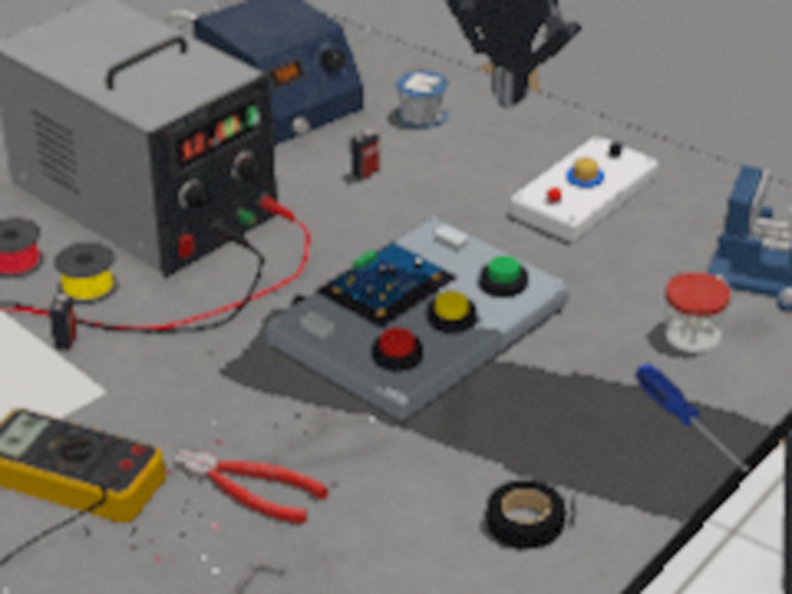

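The hand is about 17 cm above the button. The green cap is back at exactly its first pixel (332.4, 241.5), and everything else lies as before.

```bash
python3 -c "
from rig import manip
print(manip.close_job())"
```

```text
the job is handed in; nothing more can be done
None
```

The job is done and handed in at about 10.5 s of the 48 s allowed; the hand-in reports no verdict.

- **Earth stud:** With the fingers shut, I pressed the stud down about 4 mm at about 2 N. I stayed on it for about 2 s, then lifted straight off. A later picture showed it had sprung back up.
- **Green button:** I pressed the green button from above until the force rose past the 5 N end of its travel. It read 6.6 N, then 8.8 N with almost no further movement, so it was against its stop. I then drew the hand straight up about 18 cm.
- **Last checks:** The green cap was back at the same pixel as at the start, (332.4, 241.5). The force on the tool was down to sensor noise of about 1 N. In the last picture, compared by eye with the first, the other buttons, terminals, board and bystanders looked undisturbed.
- **Disagreements:** The two cameras put the stud and the button about 5–7 mm apart, as expected from seeing their sides. I aimed between the two readings, and the forces matched the given spring values. While pressing the button I also saw a sideways force of 3–5 N, which was gone after lifting.

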